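# Third hand at the ripening-board jig: hold a batten against the sprung fence

## Robot

A 7-joint arm with a two-finger parallel gripper is mounted at the origin on the work surface. World frame = base frame: x ahead of the robot, y to its left, z up, the work surface at z = 0. Lengths are in m, angles in rad, forces in N, time in s.
With the tool pointing down it reaches from about 0.425 to 0.95 m from the base axis. Payload 4.7 kg.
Tool frame: the origin (TCP) lies where the fingers leave the gripper's body, on its centre line; the fingertips stand 73 mm ahead of it and the grasp point (between the pads) lies 54 mm ahead of it; z points along the fingers, y is the line along which they close (so a half turn about z gives the same grasp; the last joint's range is limited). The gripper opens to 85 mm and grips with 20 to 120 N. Pads are 22 mm wide; open, the fingers measure 114 mm over their backs; the gripper's body (76 mm by 85 mm) begins 54 mm behind the grasp point. The pads swing forward as they close: fully open they stand 13 mm farther back than shut.
Start: joints at [-1.238, 0.469, -0.049, 1.532, 0.024, 1.141, -0.082], TCP at [0.239, 0.631, 0.304] pointing down, gripper open.
Joint ranges: [-2.59, 2.59], [-0.33, 1.99], [-1.39, 1.29], [0.1, 2.45], [-1.04, 4.18], [0.21, 1.99], [-2.66, 2.66]. Speed limits (rad/s): [2.57, 2.57, 3.14, 3.14, 3.14, 3.14, 3.14].

## Interface

Orientations are given as [roll, pitch, yaw] about the fixed x, y, z axes, in that order (R = Rz(yaw) Ry(pitch) Rx(roll)).
In Python, from cell import readout, get_image, env, regions_of, pinpoint gives the robot as it stands.
- The arm moves only by the tool play_rows, never from a script. Its argument "targets" is a list that holds one entry, the list of rows, each a list of 7 numbers: the opening, from -1 (shut) to 1 (fully open), then the shift along the tool's x, y, z in m, then the turn, a rotation vector about the tool's x, y, z in rad. A call has 1 to 8 rows; each row is the pose to reach, as a shift and turn from the pose commanded when the call began, along the tool's axes at that moment; what a row does not reach only later rows make up. A row lasts 1/8 s, in which the tool goes at most 62.5 mm and 10.7 degrees, less where a joint would pass 70% of its speed; a pose out of reach is approached as far as the arm can. A call with a gripper value outside its range is refused whole. The fingers move at their own pace and stop on an object; "squeeze" is the grip in N (left out, the last holds). Time passes only in rows, so rows that repeat a pose let the fingers close. It gives the time, the measured TCP pose, the force, the opening and the grip force at its end, in the units of the state.
- readout.get_obs(): the state, without advancing time (a new reading comes with each control period).
- get_image(name): name is "scene" or "top" or "wrist"; returns a dict with "pixels" (400x640x3 uint8, red, green, blue), "vertical_fov" (degrees; the focal length in pixels is half the picture's height over the tangent of half this angle, whatever the lens; pixels are square), "cx", "cy" (the principal point, pixels), "rvec" (rotation vector, rad) and "tvec" (3), from world to camera coordinates, as OpenCV has them; the wrist camera has in their place "hand_eye" (4x4, takes a point from camera to tool coordinates, whose origin is the TCP and whose axes are the flange's). Camera axes: x right, y down, z forward; pixel columns grow to the right and rows downward; lengths in m; the calibration is good to about 2 mm. The wrist camera is an equidistant fisheye: a pixel r from the principal point sees the ray r / f radians off the axis. A picture is of the moment at which its call begins: read the wrist's pose just before it. There is no depth.
- env.job_done(): hands the job in; it is judged then, once.
Trained networks look in a picture, given as the dict that the camera call returned (one of the last four; its "shot" number tells which), for a name from the list of things; names that differ only in an ending like _2 or _b are one class to them, and where a whole thing is asked for, a point or a joint stands for the part that bears it (a point fixed in the world has none). Each returns a list of dicts, best first, with "p" (0 to 1); they miss things now and then, are a little off and sometimes report something else, mostly with a low value. They report only what shows in the picture. A call takes as long as a camera call. They do not tell look-alikes from the thing itself.
- regions_of(picture, name): "mask" (400x640 bool, what is visible of it) and "rect" ([centre column, centre row, width, height] in pixels, round what is visible of it).
- pinpoint(picture, name): "position" ([column, row] in pixels: a listed point, or the origin of a listed thing).
The state is a dict: "time": time; "joint_pos": joint angles; "dq": joint speeds; "effort": joint torques, N m; "tcp_pos": TCP position; "eef_rot": TCP orientation; "wrist_force": force on the tool from outside, world axes, zero at the start; "moment": the same for the moment, N m; "opening": opening from 0.0 (shut) to 1.0 (fully open); "gripper_force": force on a finger pad.
Only numpy, scipy, OpenCV 4.12 (cv2) and the standard library are available. Lean on these libraries where they do the work, as an engineer would, in place of code of your own. Each camera call takes 0.05 s, during which the arm holds its last target. There are 200 camera calls.

## Task

Be the cheesemaker's third hand at the screwing jig: first pull the jig's end stop out by its tab as far as it goes and leave it there, then lay the longer of the two battens flat on the jig board with one end up against the pulled-out stop, and push it squarely against the sprung fence until the fence has gone in about half its travel, a steady push of about 11 newtons. Finish while still holding the batten pressed like that, ready for the screws; do not let go, never drive the fence all the way back, and leave the other things where they lie.

Things in the scene. Friction and masses are not known exactly. Their poses are not given: they have to be found in the camera images.
- jig: Screwing jig fixed to the table: plywood board, spanning x -80 to 100, y -135 to 205 mm about the origin (on the table), top at z 20. x points to the fence, y along the fence to the stop's housing, z up. Steel housing at x -40 to 30, y 147 to 197, top at z 50; wooden back rail behind the fence at x 72 to 92, top at z 54. The board is free for the batten at x -80 to 30, y -135 to 60.
- seat (a point): Fixed point on the jig board's top, at (10, -20, 20) mm in the jig frame: where the batten's origin is when the batten just touches the fence at rest and its end meets the fully pulled-out stop. Pressing then moves the batten along the jig's +x with the fence.
- fence (a joint): How far the sprung fence is pushed in along the jig's +x (m): 0 at rest, 0.022 fully back. Springs of 1000 N/m (1 N per mm), no preload: 11 mm in is 11 N, half travel. The fence stays parallel.
- fence_face (a point): Middle of the fence's front face, looking along the jig's -x; at rest at (30, -5, 30) mm in the jig frame. The fence is an aluminium bar 18 (x) x 210 (y) x 20 mm, its top at z = 40 mm: 30 mm lower than the top of a batten on the board, so fingers gripping a batten by its upper 20 mm pass over it.
- stop (a joint): How far the end stop is pulled out along the jig's -y (m): 0 in, 0.060 fully out at its hard end. Pulling takes 9 to 11 N (a return spring of 25 N/m and a 9 N drag, the stronger, so it stays where left). When out, about 7.5 N pushes it back: push the batten up to it gently.
- stop_tab (a point): Point on the stop's upright steel tab, 11 mm below its top, in the jig frame at (-5, 130 mm minus joint stop, 80) mm. The tab is 32 (x) x 12 (y) mm, z 46 to 91. It stands mid on a steel block 60 (x) x 20 (y) mm, z 21 to 46, at jig x -35 to 25, whose -y face (10 mm from the tab point, at jig y = 120 mm minus joint stop) is what the batten's end meets.
- batten: The longer batten: a plain bar of pale wood 40 (x) x 160 (y, its length) x 50 (z) mm, about 0.16 kg. Origin at the centre of its underside, z up. Either end may go to the stop.
- short_batten: The shorter batten, 40 x 105 (y, its length) x 50 mm, same wood, origin at the centre of its underside. Not to be used or moved.
- screwdriver: Screwdriver lying on the table in front of the jig, handle along its -x. Bystander.
- screw_tray: Open steel tray of screws, 90 x 70 x 28 mm, origin under its centre. Bystander.
- brush: Brush lying on the table at the far side, handle along its -x. Bystander.
- cheese_iron: Cheese iron, a steel rod blade 130 mm long with a 90 mm wooden cross handle, lying 20 mm high at the right. Bystander.
Things that resemble listed ones, but are neither listed nor needed, are in the scene too. What is shaped like the batten but red is not meant.

How it is judged:
By the outcome, as a careful person would: the job done as asked, in the order asked, and still so for the second after the job is handed in, while the arm keeps its last pose, push and grip.
It also fails if it takes over 62 s, if anything falls off the work surface, if the arm or the gripper's body presses on something with over 40 N, if the wrist force passes 120 N, or if a joint passes its speed limit or range.

## Working session

There is one attempt and no reset: what is moved stays moved. The work goes in short steps, Python scripts to look and compute and a tool call to move; the robot and the scene stay as the last step left them, time stands still between calls to the robot, and variables do not carry over. Pictures are saved under pics/ and viewed, at most 10 in all, crops included, and the job is handed in when it is done.

Besides the shell and the picture viewer there is one more tool, called as name([rows], argument=value, ...), one row to a line, values as JSON. play_rows: Moves the arm, as the interface text tells. Its arguments: {"type":"object","properties":{"targets":{"type":"array"},"squeeze":{"type":"number"}},"required":["targets"]}

```bash
ls; mkdir -p pics; cat > h.py <<'E'
import numpy as np, cv2
from scipy.spatial.transform import Rotation as R
from cell import readout, get_image, env, regions_of, pinpoint
def cam(p):
    f=200/np.tan(np.radians(p["vertical_fov"])/2)
    K=np.array([[f,0,p["cx"]],[0,f,p["cy"]],[0,0,1]]); return K,cv2.Rodrigues(np.array(p["rvec"],float))[0],np.array(p["tvec"],float).ravel()
def onplane(p,uv,z):
    K,Rm,t=cam(p); d=Rm.T@np.linalg.inv(K)@np.array([uv[0],uv[1],1.]); c=-Rm.T@t
    return c+d*(z-c[2])/d[2]
def proj(p,X):
    K,Rm,t=cam(p); X=np.atleast_2d(X); q=(Rm@X.T).T+t; q=(K@q.T).T; return q[:,:2]/q[:,2:]
def save(p,n): cv2.imwrite(n,cv2.cvtColor(np.array(p["pixels"]),cv2.COLOR_RGB2BGR))
E
python3 - <<'E'
from h import *
o=readout.get_obs(); print({k:np.round(v,3) for k,v in o.items()})
for n in("scene","top"):
    p=get_image(n); save(p,f"pics/{n}0.png"); print(n,p["vertical_fov"],p["cx"],p["cy"],p["rvec"],p["tvec"],p.get("shot"))
    for th in("jig","batten","short_batten","stop","fence"):
        print(th,[(np.round(r["rect"]),round(r["p"],2)) for r in regions_of(p,th)][:4])
    for th in("stop_tab","fence_face","jig","batten","short_batten","seat"):
        print(th,[(np.round(r["position"],1),round(r["p"],2)) for r in pinpoint(p,th)][:4])
E
```

```text
pics
{'time': np.float64(0.0), 'joint_pos': array([-1.238,  0.469, -0.049,  1.534,  0.024,  1.141, -0.082]), 'dq': array([-0.001,  0.001, -0.001, -0.   ,  0.   , -0.002,  0.001]), 'effort': array([ 1.0000e-03, -5.1030e+01, -4.7000e-02, -2.3772e+01,  1.1000e-02,
        7.0000e-03, -0.0000e+00]), 'tcp_pos': array([0.239, 0.631, 0.303]), 'eef_rot': array([-3.14,  0.  ,  2.78]), 'wrist_force': array([-0.293,  0.443,  0.131]), 'moment': array([-0.065, -0.007, -0.026]), 'gripper_force': np.float64(0.0), 'opening': np.float64(0.996)}
scene 46.137599562005164 321.394370535842 198.21835428185625 [ 2.20790337  0.61628978 -0.26148878] [-0.37974856 -0.20320742  1.55614874] 1
jig [(array([397., 170., 116.,  81.]), 0.78), (array([399., 174.,  45.,  34.]), 0.67)]
batten [(array([232., 214.,  58.,  42.]), 0.94), (array([273., 239.,  51.,  55.]), 0.91)]
short_batten [(array([319., 246.,  34.,  45.]), 0.61)]
stop [(array([413., 144.,  19.,  24.]), 0.73)]
fence [(array([397., 175.,  41.,  36.]), 0.65)]
stop_tab [(array([411.2, 134.1]), 0.57)]
fence_face [(array([397.5, 169.4]), 0.84)]
jig [(array([387
[... 338 characters left out ...]

jig [(array([213., 168., 138.,  94.]), 0.61)]
batten [(array([375., 282.,  21.,  65.]), 0.83), (array([384., 224.,  64.,  17.]), 0.73)]
short_batten [(array([368., 179.,  45.,  22.]), 0.7)]
stop [(array([228., 259.,  12.,  79.]), 0.72), (array([164., 162.,  44.,  24.]), 0.71), (array([228., 157.,  82.,  25.]), 0.62)]
fence [(array([229., 159.,  83.,  23.]), 0.8)]
stop_tab [(array([171. , 159.8]), 0.79), (array([365.8, 178.3]), 0.46), (array([229. , 172.1]), 0.29)]
fence_face [(array([223.6, 162.8]), 0.9)]
jig []
batten [(array([379.5, 223.6]), 0.64), (array([372.1, 279.9]), 0.58), (array([302.2, 256.3]), 0.4)]
short_batten [(array([364.1, 179.9]), 0.88)]
seat [(array([228. , 171.1]), 0.66)]
```

```bash
python3 -c "
import cv2
a=cv2.imread('pics/top0.png')[90:330,100:460]; cv2.imwrite('pics/topc.png',cv2.resize(a,None,fx=2.2,fy=2.2,interpolation=2))"
```

```text
(no output)
```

View pics/topc.png

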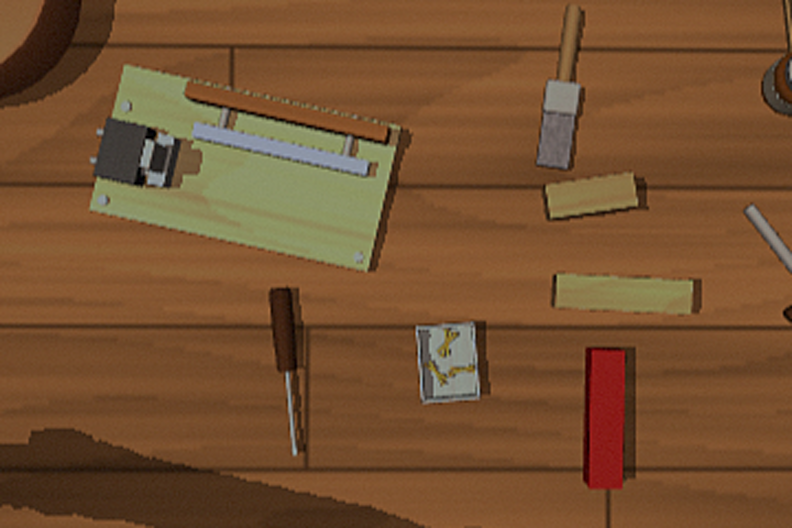

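View pics/scene0.png

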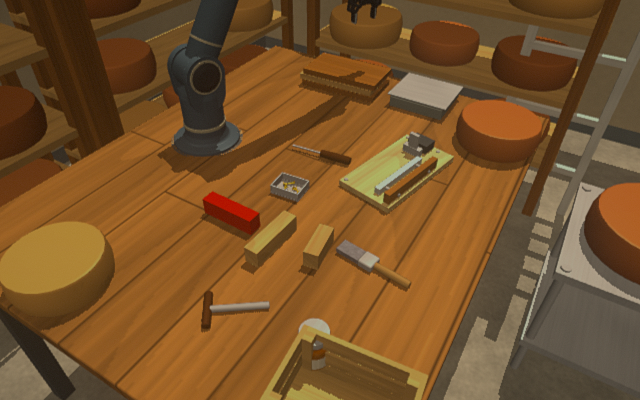

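Candidates in the top picture: pale long bar (384,224), pale short bar (368,179), red bar (375,282). I choose the pale long one at (384,224). Next I fit poses by silhouette.

```bash
cat > fit.py <<'E'
from h import *
from scipy.optimize import minimize
def B(x0,x1,y0,y1,z0,z1): return np.array([[x,y,z] for x in(x0,x1) for y in(y0,y1) for z in(z0,z1)])/1000.
JIG=[B(-80,100,-135,205,0,20),B(-40,30,147,197,20,50),B(72,92,-110,110,20,54),B(30,48,-110,100,20,40),B(-35,25,120,140,21,46),B(-21,11,124,136,46,91)]
LONG=[B(-20,20,-80,80,0,50)]; SHORT=[B(-20,20,-52.5,52.5,0,50)]
S=8
def sil(p,boxes,v):
    m=np.zeros((400,640),np.uint8); c,s=np.cos(v[2]),np.sin(v[2]); Rz=np.array([[c,-s,0],[s,c,0],[0,0,1]])
    for b in boxes:
        q=proj(p,b@Rz.T+[v[0],v[1],v[3] if len(v)>3 else 0]); h=cv2.convexHull(q.astype(np.float32))
        mm=np.zeros_like(m); cv2.fillConvexPoly(mm,np.round(h*16).astype(np.int32),1,shift=4); m|=mm
    return m
def cost(v,items,boxes):
    c=0
    for p,M in items:
        m=cv2.GaussianBlur(sil(p,boxes,v).astype(np.float32),(0,0),1.2); c+=((m-M)**2).sum()
    return c
def fit(items,boxes,v0):
    it=[(p,cv2.GaussianBlur(np.array(M).astype(np.float32),(0,0),1.2)) for p,M in items]
    best=None
    for dy in(-.1,0,.1):
        r=minimize(cost,np.array(v0)+[0,0,dy],args=(it,boxes),method="Nelder-Mead",options=dict(initial_simplex=np.array(v0)+[0,0,dy]+np.array([[0,0,0],[.02,0,0],[0,.02,0],[0,0,.1]]),xatol=1e-5))
        if best is None or r.fun<best.fun: best=r
    return best
E
python3 - <<'E'
from fit import *
P={n:get_image(n) for n in("scene","top")}
def reg(n,th,uv):
    L=regions_of(P[n],th); L=[r for r in L if np.hypot(*(np.array(r["rect"][:2])-uv))<25]; return max(L,key=lambda r:r["mask"].sum())["mask"] if L else None
t=P["top"]
# guess yaw from top pixels
L0,L1=onplane(t,(353,223),.05),onplane(t,(415,224),.05)
print("ends",L0,L1)
a=onplane(t,(171,160),.08); b=onplane(t,(229,172),.02); f=onplane(t,(224,163),.03); print(a,b,f)
# jig yaw: fence normal
y=(onplane(t,(187.5,150),.04)-onplane(t,(267,165),.04)); y/=np.linalg.norm(y); yaw=np.arctan2(-y[0],y[1]); print("yaw",yaw)
j0=b-np.array([.010*np.cos(yaw)+.02*np.sin(yaw),.01*np.sin(yaw)-.02*np.cos(yaw),0])
for nm,bx,v0,sc,tp in(("jig",JIG,[j0[0],j0[1],yaw],(397,170),(213,168)),("batten",LONG,[*((L0+L1)/2)[:2],0],(273,239),(384,224)),("short_batten",SHORT,[*onplane(t,(368,179),.05)[:2],.1],(319,246),(368,179))):
    ms={"scene":reg("scene",nm,sc),"top":reg("top",nm,tp)}
    for use in(("scene","top"),("top",),("scene",)):
        it=[(P[k],ms[k]) for k in use if ms[k] is not None]
        if it:
            r=fit(it,bx,v0); print(nm,use,np.round(r.x,4),round(r.fun,1),[int(m.sum()) for _,m in it])
E
```

```text
ends [ 0.46423098 -0.21050935  0.05      ] [ 0.46244368 -0.36954697  0.05      ]
[0.61777538 0.24381695 0.08      ] [0.59639009 0.11274432 0.02      ] [0.61858596 0.1239981  0.03      ]
yaw -0.18009840141371497
jig ('scene', 'top') [ 0.5958  0.1269 -0.2125] 171.9 [4782, 8830]
jig ('top',) [ 0.5945  0.127  -0.2147] 82.0 [8830]
jig ('scene',) [ 0.5994  0.1232 -0.2132] 29.8 [4782]
batten ('scene', 'top') [ 0.4647 -0.2872 -0.0502] 129.1 [1444, 901]
batten ('top',) [ 0.4632 -0.2876 -0.0332] 57.1 [901]
batten ('scene',) [ 0.4687 -0.2896 -0.0307] 19.8 [1444]
short_batten ('scene', 'top') [ 0.5789 -0.249   0.1535] 90.8 [859, 668]
short_batten ('top',) [ 0.5777 -0.2515  0.171 ] 21.9 [668]
short_batten ('scene',) [ 0.5833 -0.2509  0.2089] 29.5 [859]
```

```bash
cat > go.py <<'E'
import sys; from h import *
# usage: go.py x y z yaw -> shift/turn in tool axes from measured pose
x,y,z,w=map(float,sys.argv[1:5]); o=readout.get_obs()
R0=R.from_euler("xyz",o["eef_rot"]); R1=R.from_euler("xyz",[np.pi,0,w])
s=R0.inv().apply(np.array([x,y,z])-o["tcp_pos"]); print("shift",np.round(s,4),"len",np.linalg.norm(s).round(3),"turn",np.round((R0.inv()*R1).as_rotvec(),4),"t",o["time"])
E
python3 go.py 0.6 0.24 0.30 2.93; python3 -c "
from h import *
p=get_image('wrist'); print(p['hand_eye'],p['vertical_fov'],p['cx'],p['cy'])"
```

```text
shift [-0.4763 -0.2382  0.0039] len 0.533 turn [ 0.000e+00 -1.000e-04 -1.502e-01] t 1.6
[[-3.50905752e-05 -9.59842527e-01 -2.80539341e-01  7.23835270e-02]
 [ 9.99999829e-01  1.30245694e-04 -5.70707568e-04 -2.89042589e-04]
 [ 5.84328436e-04 -2.80539313e-01  9.59842358e-01 -7.09728597e-02]
 [ 0.00000000e+00  0.00000000e+00  0.00000000e+00  1.00000000e+00]] 65.70646984690485 321.0411780195018 201.44609723060265
```

play_rows([
  [[1, -0.06, -0.03, 0, 0, 0, -0.02], [1, -0.119, -0.06, 0.001, 0, 0, -0.04], [1, -0.178, -0.09, 0.001, 0, 0, -0.06], [1, -0.237, -0.12, 0.002, 0, 0, -0.08], [1, -0.296, -0.15, 0.002, 0, 0, -0.1], [1, -0.355, -0.18, 0.003, 0, 0, -0.12], [1, -0.414, -0.21, 0.003, 0, 0, -0.14], [1, -0.476, -0.238, 0.004, 0, 0, -0.15]],
])

```text
time: 2.65
tcp_pos: [0.5785, 0.2618, 0.3007]
eef_rot: [3.141, 0.0, 2.93]
wrist_force: [0.0, 1.6, 0.2]
opening: 1.0
gripper_force: 0.0
```

play_rows([
  [[1, 0, 0, 0, 0, 0, 0], [1, 0, 0, 0, 0, 0, 0]],
])

```text
time: 2.9
tcp_pos: [0.5771, 0.2636, 0.3001]
eef_rot: [3.141, -0.001, 2.93]
wrist_force: [-0.3, 0.5, -1.1]
opening: 1.001
gripper_force: 0.0
```

```bash
cat >> h.py <<'E'
_proj=proj
def wrist():
    o=readout.get_obs(); p=get_image("wrist"); T=np.eye(4); T[:3,:3]=R.from_euler("xyz",o["eef_rot"]).as_matrix(); T[:3,3]=o["tcp_pos"]
    p["T"]=T@np.array(p["hand_eye"]); return p
def proj(p,X):
    if "T" not in p: return _proj(p,X)
    f=200/np.tan(np.radians(p["vertical_fov"])/2); M=np.linalg.inv(p["T"])
    K=np.array([[f,0,p["cx"]],[0,f,p["cy"]],[0,0,1]])
    return cv2.fisheye.projectPoints(np.atleast_2d(X).reshape(-1,1,3).astype(float),cv2.Rodrigues(M[:3,:3])[0],M[:3,3],K,np.zeros(4))[0].reshape(-1,2)
E
python3 - <<'E'
from fit import *
p=wrist(); save(p,"pics/w1.png")
for th in("jig","stop","fence"): print(th,[(np.round(r["rect"]),round(r["p"],2),r["mask"].sum()) for r in regions_of(p,th)][:3])
for th in("stop_tab","fence_face","seat","jig"): print(th,[(np.round(r["position"],1),round(r["p"],2)) for r in pinpoint(p,th)][:2])
v=np.array([.597,.125,-.213]);c,s=np.cos(v[2]),np.sin(v[2])
J=lambda q:np.array([v[0]+c*q[0]-s*q[1],v[1]+s*q[0]+c*q[1],q[2]])
for q in((-.005,.13,.08),(.03,-.005,.03),(.01,-.02,.02)): print(proj(p,J(q)))
im=cv2.imread("pics/w1.png")
for b in JIG:
    q=proj(p,np.array([J(x) for x in b])); cv2.polylines(im,[cv2.convexHull(q.astype(np.float32)).astype(np.int32)],True,(0,0,255))
cv2.imwrite("pics/w1o.png",im)
E
```

```text
jig [(array([257., 225., 268., 144.]), 0.57, np.int64(33801))]
stop [(array([351., 219.,  82.,  60.]), 0.96, np.int64(1327))]
fence [(array([222., 250., 162.,  23.]), 0.8, np.int64(3090))]
stop_tab [(array([316.3, 229.2]), 0.84)]
fence_face [(array([209.1, 246.7]), 0.69)]
seat [(array([200. , 221.8]), 0.88)]
jig [(array([221. , 211.8]), 0.65)]
[[319.87675848 231.14833793]]
[[212.31569464 240.96774665]]
[[202.18662245 223.0643363 ]]
```

View pics/w1o.png

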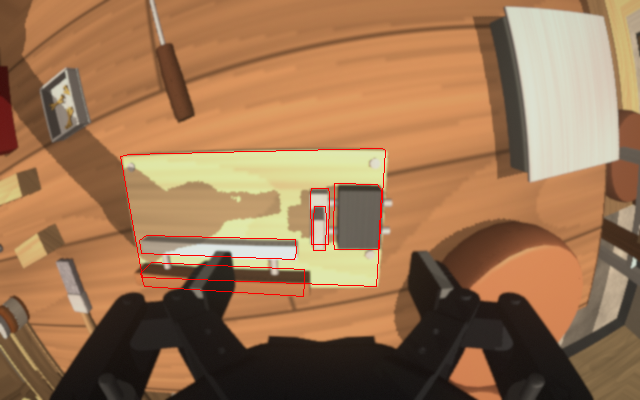

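The overlay fits well: tab near (319,225), board corners (122,156) and (385,150). I refine with edge alignment.

```bash
cat >> fit.py <<'E'
def rect(x0,x1,y0,y1,z,n=40):
    c=np.array([[x0,y0],[x1,y0],[x1,y1],[x0,y1],[x0,y0]],float); t=np.linspace(0,1,n)[:,None]
    q=np.vstack([a*(1-t)+b*t for a,b in zip(c[:-1],c[1:])]); return np.c_[q,np.full(len(q),z)]/1000
def place(X,v):
    c,s=np.cos(v[2]),np.sin(v[2]); return X@np.array([[c,-s,0],[s,c,0],[0,0,1]]).T+[v[0],v[1],v[3] if len(v)>3 else 0]
def efit(pics,X,v0,step=(.006,.006,.03)):
    v=np.array(v0,float)
    for sg in(2.5,1.2):
        G=[]
        for p in pics:
            g=0
            for ch in range(3):
                a=cv2.GaussianBlur(np.array(p["pixels"])[...,ch].astype(np.float32),(0,0),sg); g=np.maximum(g,np.hypot(cv2.Sobel(a,-1,1,0),cv2.Sobel(a,-1,0,1)))
            G.append(np.minimum(g,np.percentile(g,97)))
        def c(u):
            return -sum(cv2.remap(g,(q:=proj(p,place(X,u)).astype(np.float32))[:,None,0].copy(),q[:,None,1].copy(),1).mean()/g.max() for p,g in zip(pics,G))
        r=minimize(c,v,method="Nelder-Mead",options=dict(initial_simplex=v+np.vstack([[0,0,0],np.diag(step)]),xatol=1e-5)); v=r.x; step=np.array(step)/2
    return v,r.fun
JE=np.vstack([rect(-80,100,-135,205,20,80),rect(-40,30,147,197,50),rect(30,48,-110,100,40)])
LE=rect(-20,20,-80,80,50,60); SE=rect(-20,20,-52.5,52.5,50)
E
python3 - <<'E'
from fit import *
w=wrist(); s=get_image("scene"); t=get_image("top")
for n,ps in(("w",[w]),("s",[s]),("t",[t]),("all",[w,s,t])):
    for v0 in([.597,.125,-.213],[.601,.122,-.2]): print(n,*efit(ps,JE,v0))
for n,ps in(("s",[s]),("t",[t]),("st",[s,t])): print("bat",n,*efit(ps,LE,[.466,-.288,-.035]))
E
```

```text
w [ 0.59686627  0.12668463 -0.21289655] -0.7065578103065491
w [ 0.59682968  0.12665744 -0.21307775] -0.7065417170524597
s [ 0.60058271  0.12384275 -0.20763935] -0.7134633660316467
s [ 0.60059747  0.12376519 -0.20780751] -0.713553249835968
t [ 0.59592711  0.12727973 -0.20904151] -0.7275092005729675
t [ 0.59606983  0.12731464 -0.20969998] -0.7276806831359863
all [ 0.59688529  0.12668994 -0.2121014 ] -2.069702625274658
all [ 0.59684654  0.12675747 -0.21254426] -2.06998610496521
bat s [ 0.46770023 -0.28911245 -0.02201503] -0.9168145060539246
bat t [ 0.4640694  -0.28847773 -0.04760497] -0.7630876898765564
bat st [ 0.46539251 -0.2885396  -0.04257062] -1.6238880157470703
```

```bash
python3 go.py .6195 .2547 .18 2.929;python3 go.py .6195 .2547 .134 2.929
```

```text
shift [-0.0432  0.0002  0.1203] len 0.128 turn [0.0001 0.     0.0012] t 3.45
shift [-0.0432  0.0002  0.1663] len 0.172 turn [0.0001 0.     0.0012] t 3.45
```

play_rows([
  [[1, -0.03, 0, 0.04, 0, 0, 0.001], [1, -0.043, 0, 0.08, 0, 0, 0.001], [1, -0.043, 0, 0.12, 0, 0, 0.001], [1, -0.043, 0, 0.15, 0, 0, 0.001], [1, -0.043, 0, 0.166, 0, 0, 0.001], [1, -0.043, 0, 0.166, 0, 0, 0.001]],
])

```text
time: 4.2
tcp_pos: [0.619, 0.2542, 0.1334]
eef_rot: [-3.141, -0.001, 2.929]
wrist_force: [-1.0, -0.2, -0.1]
opening: 0.999
gripper_force: 0.0
```

play_rows([
  [[-1, 0, 0, 0, 0, 0, 0], [-1, 0, 0, 0, 0, 0, 0], [-1, 0, 0, 0, 0, 0, 0], [-1, 0, 0, 0, 0, 0, 0], [-1, 0, 0, 0, 0, 0, 0], [-1, 0, 0, 0, 0, 0, 0]],
], squeeze=50)

```text
time: 4.95
tcp_pos: [0.6194, 0.2532, 0.135]
eef_rot: [-3.14, -0.0, 2.928]
wrist_force: [-2.5, -2.5, 5.8]
opening: 0.131
gripper_force: 49.8
```

play_rows([
  [[-1, 0, -0.008, 0, 0, 0, 0], [-1, 0, -0.016, 0, 0, 0, 0], [-1, 0, -0.024, 0, 0, 0, 0], [-1, 0, -0.032, 0, 0, 0, 0], [-1, 0, -0.04, 0, 0, 0, 0], [-1, 0, -0.047, 0, 0, 0, 0], [-1, 0, -0.053, 0, 0, 0, 0], [-1, 0, -0.057, 0, 0, 0, 0]],
])

```text
time: 5.95
tcp_pos: [0.6084, 0.204, 0.1351]
eef_rot: [3.133, 0.003, 2.931]
wrist_force: [4.9, 10.3, -1.5]
opening: 0.132
gripper_force: 49.0
```

play_rows([
  [[-1, 0, -0.001, 0, 0, 0, 0], [-1, 0, -0.002, 0, 0, 0, 0], [-1, 0, -0.003, 0, 0, 0, 0], [-1, 0, -0.003, 0, 0, 0, 0]],
])

```text
time: 6.45
tcp_pos: [0.6077, 0.2011, 0.1351]
eef_rot: [3.133, 0.003, 2.931]
wrist_force: [3.3, 9.9, -1.5]
opening: 0.133
gripper_force: 49.1
```

play_rows([
  [[-1, 0, -0.002, 0, 0, 0, 0], [-1, 0, -0.004, 0, 0, 0, 0], [-1, 0, -0.006, 0, 0, 0, 0], [-1, 0, -0.008, 0, 0, 0, 0], [-1, 0, -0.008, 0, 0, 0, 0]],
])

```text
time: 7.08
tcp_pos: [0.6066, 0.1965, 0.1351]
eef_rot: [3.128, 0.005, 2.933]
wrist_force: [6.5, 15.8, -5.1]
opening: 0.127
gripper_force: 49.6
```

play_rows([
  [[-1, 0, -0.002, 0, 0, 0, 0], [-1, 0, -0.004, 0, 0, 0, 0], [-1, 0, -0.004, 0, 0, 0, 0]],
])

```text
time: 7.45
tcp_pos: [0.6064, 0.1962, 0.1352]
eef_rot: [3.123, 0.007, 2.935]
wrist_force: [9.6, 21.7, -9.9]
opening: 0.129
gripper_force: 51.5
```

play_rows([
  [[-1, 0, 0.004, 0, 0, 0, 0], [-1, 0, 0.008, 0, 0, 0, 0], [-1, 0, 0.011, 0, 0, 0, 0], [-1, 0, 0.011, 0, 0, 0, 0]],
])

```text
time: 7.95
tcp_pos: [0.607, 0.1971, 0.135]
eef_rot: [3.138, 0.001, 2.93]
wrist_force: [1.1, 5.7, 3.8]
opening: 0.131
gripper_force: 49.9
```

Nearly unloaded; release and lift.

play_rows([
  [[1, 0, 0.002, 0, 0, 0, 0], [1, 0, 0.002, 0, 0, 0, 0], [1, 0, 0.002, 0, 0, 0, 0], [1, 0, 0.002, 0, 0, 0, 0], [1, 0, 0.002, -0.04, 0, 0, 0], [1, 0, 0.002, -0.09, 0, 0, 0], [1, 0, 0.002, -0.14, 0, 0, 0], [1, 0, 0.002, -0.165, 0, 0, 0]],
])

```text
time: 8.95
tcp_pos: [0.6078, 0.1966, 0.3027]
eef_rot: [3.139, 0.004, 2.928]
wrist_force: [0.7, 0.7, -0.3]
opening: 1.004
gripper_force: 0.0
```

```bash
python3 - <<'E'
from fit import *
w=wrist(); t=get_image("top"); save(w,"pics/w2.png")
v=efit([w],JE,[.597,.1265,-.2125]); print(v)
r=pinpoint(w,"stop_tab"); print(r[:2])
im=cv2.imread("pics/w2.png")
for st,col in((60,(0,0,255)),(55,(255,0,0))):
  for b in (B(-35,25,120-st,140-st,21,46),B(-21,11,124-st,136-st,46,91)):
    cv2.polylines(im,[cv2.convexHull(proj(w,place(b,v[0])).astype(np.float32)).astype(np.int32)],True,col)
cv2.imwrite("pics/w2o.png",cv2.resize(im[100:300,120:520],None,fx=2,fy=2))
for q in ("s",): 
  X=np.vstack([rect(-35,25,60,80,46),rect(-21,11,64,76,91)])
  for d in range(-8,5): 
    pass
E
python3 go.py .4655 -.2885 .25 1.53
```

```text
(array([ 0.59677346,  0.12734534, -0.20901602]), np.float64(-0.6826415061950684))
[{'position': [321.5, 186.2], 'p': 0.55}]
shift [ 0.0362 -0.5042  0.0497] len 0.508 turn [3.1000e-03 9.0000e-04 1.3986e+00] t 9.1
```

View pics/w2o.png

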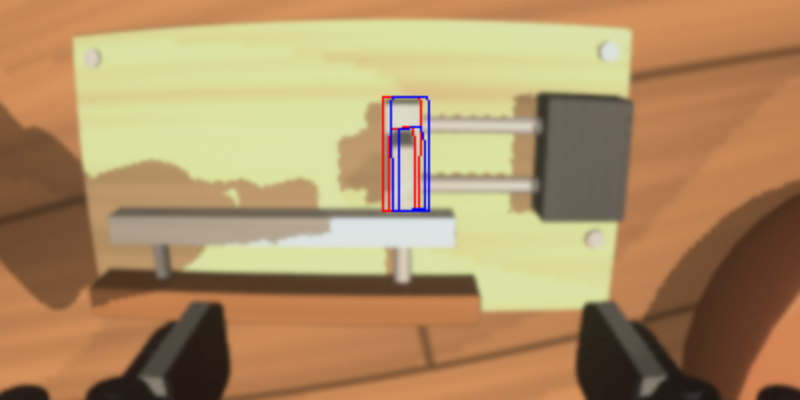

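play_rows([
  [[1, 0.005, -0.06, 0, 0, 0, 0.175], [1, 0.009, -0.12, 0, 0, 0, 0.35], [1, 0.014, -0.18, 0, 0, 0, 0.525], [1, 0.018, -0.24, 0, 0, 0, 0.7], [1, 0.023, -0.3, 0.01, 0, 0, 0.875], [1, 0.027, -0.36, 0.02, 0, 0, 1.05], [1, 0.032, -0.42, 0.02, 0, 0, 1.225], [1, 0.036, -0.48, 0.02, 0, 0, 1.399]],
])

```text
time: 10.1
tcp_pos: [0.4687, -0.2662, 0.2775]
eef_rot: [-3.139, -0.001, 1.524]
wrist_force: [1.2, -0.2, 0.0]
opening: 1.003
gripper_force: 0.0
```

play_rows([
  [[1, 0, 0, 0, 0, 0, 0], [1, 0, 0, 0, 0, 0, 0]],
])

```text
time: 10.35
tcp_pos: [0.4699, -0.2642, 0.2778]
eef_rot: [-3.139, -0.001, 1.53]
wrist_force: [1.0, 0.5, 0.4]
opening: 1.0
gripper_force: 0.0
```

```bash
python3 - <<'E'
from fit import *
w=wrist(); save(w,"pics/w3.png"); print(readout.get_obs()["tcp_pos"],readout.get_obs()["eef_rot"])
for v0 in([.466,-.288,-.035],[.463,-.290,-.05]):
  v,f=efit([w],LE,v0); print(v,f)
im=cv2.imread("pics/w3.png")
cv2.polylines(im,[np.round(proj(w,place(LE,v))).astype(np.int32)],True,(0,0,255))
q=proj(w,place(LE,v)).mean(0).astype(int); print(q)
cv2.imwrite("pics/w3o.png",im)
E
```

```text
[ 0.47045935 -0.26340752  0.27801919] [-3.13949617e+00 -1.37681367e-03  1.53218717e+00]
[ 0.46435843 -0.28843861 -0.04474272] -0.6010494828224182
[ 0.46440033 -0.28844698 -0.04382899] -0.6012637615203857
[318 205]
```

View pics/w3o.png

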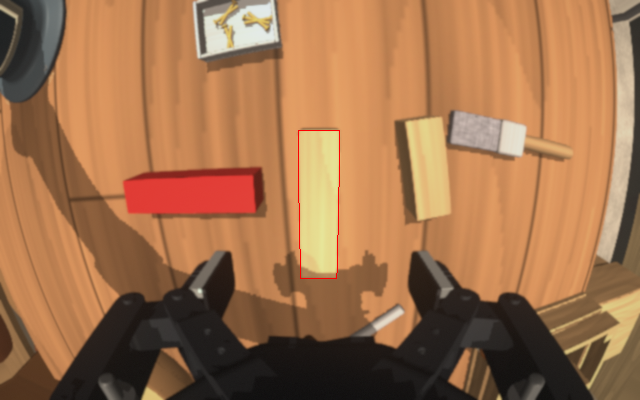

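The crop confirms the choice: pale long bar centred at (318,205); the red bar is at (195,190) and the short one at (428,168).

```bash
python3 go.py .4644 -.2884 .098 1.527
```

```text
shift [-0.0255 -0.0047  0.18  ] len 0.182 turn [-0.0021 -0.0014  0.0052] t 10.4
```

play_rows([
  [[1, -0.015, -0.003, 0.04, 0, 0, 0.005], [1, -0.025, -0.005, 0.085, -0.002, -0.001, 0.005], [1, -0.025, -0.005, 0.125, -0.002, -0.001, 0.005], [1, -0.025, -0.005, 0.155, -0.002, -0.001, 0.005], [1, -0.025, -0.005, 0.174, -0.002, -0.001, 0.005], [1, -0.025, -0.005, 0.18, -0.002, -0.001, 0.005], [1, -0.025, -0.005, 0.18, -0.002, -0.001, 0.005]],
])

```text
time: 11.28
tcp_pos: [0.4648, -0.2895, 0.0995]
eef_rot: [3.139, 0.001, 1.526]
wrist_force: [0.0, -0.1, 0.1]
opening: 0.997
gripper_force: 0.0
```

play_rows([
  [[-1, 0, 0, 0, 0, 0, 0], [-1, 0, 0, 0, 0, 0, 0], [-1, 0, 0, 0, 0, 0, 0], [-1, 0, 0, 0, 0, 0, 0], [-1, 0, 0, 0, 0, 0, 0]],
], squeeze=60)

```text
time: 11.9
tcp_pos: [0.465, -0.2899, 0.1002]
eef_rot: [3.138, 0.001, 1.525]
wrist_force: [0.8, 0.5, 5.1]
opening: 0.455
gripper_force: 61.3
```

play_rows([
  [[-1, 0, 0, -0.02, 0, 0, 0], [-1, 0, 0, -0.05, 0, 0, 0], [-1, 0, 0, -0.09, 0, 0, 0], [-1, 0, 0, -0.12, 0, 0, 0], [-1, 0, 0, -0.12, 0, 0, 0]],
])

```text
time: 12.52
tcp_pos: [0.4649, -0.2902, 0.2211]
eef_rot: [3.135, 0.002, 1.525]
wrist_force: [1.0, 0.9, -2.0]
opening: 0.459
gripper_force: 61.0
```

```bash
python3 go.py .5818 .0943 .22 1.359
```

```text
shift [0.3894 0.0991 0.0008] len 0.402 turn [0.0066 0.0019 0.1658] t 12.525
```

play_rows([
  [[-1, 0.04, 0.01, 0, 0, 0, 0.02], [-1, 0.09, 0.023, 0, 0, 0, 0.04], [-1, 0.14, 0.036, 0, 0, 0, 0.06], [-1, 0.19, 0.049, 0, 0, 0, 0.08], [-1, 0.24, 0.062, 0, 0, 0, 0.1], [-1, 0.29, 0.074, 0, 0, 0, 0.12], [-1, 0.34, 0.087, 0, 0, 0, 0.145], [-1, 0.389, 0.099, 0, 0, 0, 0.166]],
])

```text
time: 13.52
tcp_pos: [0.5803, 0.0961, 0.2171]
eef_rot: [-3.141, 0.002, 1.358]
wrist_force: [0.7, 0.0, -2.1]
opening: 0.453
gripper_force: 60.9
```

play_rows([
  [[-1, 0, 0, 0, 0, 0, 0], [-1, 0, 0, 0, 0, 0, 0], [-1, 0, 0, 0, 0, 0, 0]],
])

```text
time: 13.9
tcp_pos: [0.5803, 0.0925, 0.2184]
eef_rot: [3.141, 0.002, 1.356]
wrist_force: [1.2, -0.1, -1.5]
opening: 0.453
gripper_force: 60.9
```

```bash
python3 - <<'E'
from fit import *
o=readout.get_obs(); print(o["tcp_pos"],o["eef_rot"],o["wrist_force"])
w=wrist(); s=get_image("scene"); t=get_image("top"); save(w,"pics/w4.png")
x,y,z=o["tcp_pos"]; b=z-.100
print("jig",efit([w],JE,[.597,.1265,-.2115]))
for n,ps in(("w",[w]),("st",[s,t])): print("batten",n,*efit(ps,LE+[0,0,b],[x,y,o["eef_rot"][2]-np.pi/2]))
print("bottom",efit([w],rect(-20,20,-80,80,0,60)+[0,0,b],[x,y,o["eef_rot"][2]-np.pi/2]))
E
python3 go.py .5818 .0943 .13 1.359
```

```text
[0.58031042 0.09254761 0.21838892] [3.14064655e+00 1.84073192e-03 1.35604514e+00] [ 1.2046691  -0.06405613 -1.48749455]
jig (array([ 0.59707958,  0.12711969, -0.2144368 ]), np.float64(-0.31859174370765686))
batten w [ 0.5799669   0.09602562 -0.21236594] -0.46841657161712646
batten st [ 0.5843696   0.09343124 -0.30727214] -1.0119807720184326
bottom (array([ 0.58695918,  0.08957957, -0.21811044]), np.float64(-0.5001975893974304))
shift [0.0014 0.0006 0.089 ] len 0.089 turn [ 0.002   0.0008 -0.0023] t 14.05
```

View pics/w4.png

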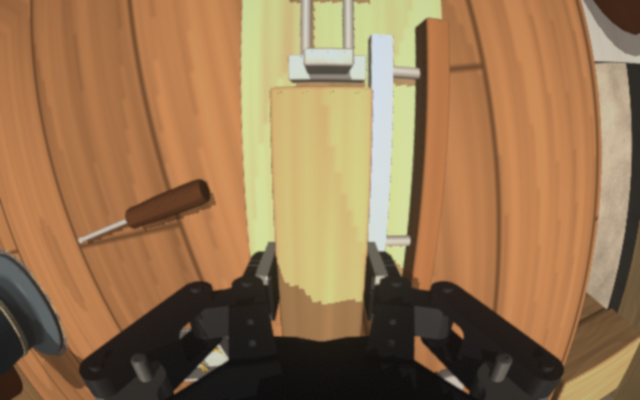

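Batten held in line: its far end is at (320,88), with the stop block just ahead at (327,67) and the fence at (380,140). Descend.

play_rows([
  [[-1, 0, 0, 0.03, 0, 0, 0], [-1, 0, 0, 0.06, 0, 0, 0], [-1, 0, 0, 0.08, 0, 0, 0], [-1, 0, 0, 0.09, 0, 0, 0], [-1, 0, 0, 0.094, 0, 0, 0], [-1, 0, 0, 0.094, 0, 0, 0]],
])

```text
time: 14.8
tcp_pos: [0.5814, 0.0943, 0.1256]
eef_rot: [3.139, 0.0, 1.359]
wrist_force: [-0.4, 0.2, -1.3]
opening: 0.457
gripper_force: 60.9
```

play_rows([
  [[-1, 0, 0, 0.002, 0, 0, 0], [-1, 0, 0, 0.003, 0, 0, 0], [-1, 0, 0, 0.003, 0, 0, 0]],
])

```text
time: 15.18
tcp_pos: [0.5811, 0.0945, 0.1222]
eef_rot: [3.139, 0.0, 1.359]
wrist_force: [-0.6, 0.6, -0.5]
opening: 0.451
gripper_force: 60.9
```

play_rows([
  [[-1, 0, 0, 0.001, 0, 0, 0], [-1, 0, 0, 0.002, 0, 0, 0], [-1, 0, 0, 0.003, 0, 0, 0], [-1, 0, 0, 0.003, 0, 0, 0]],
])

```text
time: 15.68
tcp_pos: [0.5812, 0.0944, 0.1201]
eef_rot: [3.14, -0.0, 1.359]
wrist_force: [-2.5, -0.0, 7.1]
opening: 0.453
gripper_force: 62.0
```

play_rows([
  [[-1, 0.002, 0, -0.002, 0, 0, 0], [-1, 0.004, 0, -0.002, 0, 0, 0], [-1, 0.006, 0, -0.002, 0, 0, 0], [-1, 0.008, 0, -0.002, 0, 0, 0], [-1, 0.01, 0, -0.002, 0, 0, 0], [-1, 0.01, 0, -0.002, 0, 0, 0]],
])

```text
time: 16.42
tcp_pos: [0.5832, 0.1044, 0.121]
eef_rot: [3.14, 0.001, 1.359]
wrist_force: [0.7, 1.1, -1.5]
opening: 0.459
gripper_force: 60.9
```

play_rows([
  [[-1, 0.001, 0, 0, 0, 0, 0], [-1, 0.002, 0, 0, 0, 0, 0], [-1, 0.002, 0, 0, 0, 0, 0]],
])

```text
time: 16.8
tcp_pos: [0.5836, 0.1062, 0.1211]
eef_rot: [3.139, 0.0, 1.359]
wrist_force: [-1.1, -0.7, -1.2]
opening: 0.455
gripper_force: 60.9
```

play_rows([
  [[-1, 0.001, 0, 0, 0, 0, 0], [-1, 0.002, 0, 0, 0, 0, 0], [-1, 0.002, 0, 0, 0, 0, 0]],
])

```text
time: 17.18
tcp_pos: [0.584, 0.1081, 0.1211]
eef_rot: [3.139, 0.001, 1.359]
wrist_force: [0.1, -0.2, -1.8]
opening: 0.456
gripper_force: 61.0
```

play_rows([
  [[-1, 0.001, 0, 0, 0, 0, 0], [-1, 0.001, 0, 0, 0, 0, 0], [-1, 0.001, 0, 0, 0, 0, 0]],
])

```text
time: 17.55
tcp_pos: [0.584, 0.1082, 0.121]
eef_rot: [3.14, 0.002, 1.358]
wrist_force: [-0.2, -4.9, -1.0]
opening: 0.456
gripper_force: 61.1
```

play_rows([
  [[-1, -0.0004, 0.003, 0.0006, 0, 0, 0], [-1, -0.0004, 0.006, 0.0012, 0, 0, 0], [-1, -0.0004, 0.009, 0.0012, 0, 0, 0], [-1, -0.0004, 0.012, 0.0012, 0, 0, 0], [-1, -0.0004, 0.015, 0.0012, 0, 0, 0], [-1, -0.0004, 0.015, 0.0012, 0, 0, 0]],
])

```text
time: 18.3
tcp_pos: [0.5962, 0.1055, 0.1202]
eef_rot: [-3.136, 0.002, 1.36]
wrist_force: [-9.8, -3.1, 10.9]
opening: 0.453
gripper_force: 62.3
```

play_rows([
  [[-1, 0, 0.002, 0, 0, 0, 0], [-1, 0, 0.004, 0, 0, 0, 0], [-1, 0, 0.006, 0, 0, 0, 0], [-1, 0, 0.008, 0, 0, 0, 0], [-1, 0, 0.008, 0, 0, 0, 0]],
])

```text
time: 18.92
tcp_pos: [0.6036, 0.1039, 0.1202]
eef_rot: [-3.135, 0.002, 1.36]
wrist_force: [-10.5, -2.1, 12.7]
opening: 0.457
gripper_force: 62.5
```

play_rows([
  [[-1, 0, 0, -0.0005, 0, 0, 0], [-1, 0, 0, -0.001, 0, 0, 0], [-1, 0, 0, -0.001, 0, 0, 0]],
])

```text
time: 19.3
tcp_pos: [0.6043, 0.1037, 0.1202]
eef_rot: [-3.137, 0.002, 1.359]
wrist_force: [-6.6, -3.2, 2.9]
opening: 0.456
gripper_force: 61.4
```

play_rows([
  [[-1, -0.0003, 0.002, -0.0003, 0, 0, 0], [-1, -0.0003, 0.004, -0.0003, 0, 0, 0], [-1, -0.0003, 0.006, -0.0003, 0, 0, 0], [-1, -0.0003, 0.006, -0.0003, 0, 0, 0], [-1, -0.0003, 0.006, -0.0003, 0, 0, 0]],
])

```text
time: 19.92
tcp_pos: [0.6081, 0.103, 0.1203]
eef_rot: [-3.132, 0.002, 1.359]
wrist_force: [-12.9, -1.6, 7.3]
opening: 0.455
gripper_force: 62.0
```

play_rows([
  [[-1, 0, 0.001, -0.0004, -0.004, 0, 0], [-1, 0, 0.002, -0.0007, -0.008, 0, 0], [-1, 0, 0.003, -0.0007, -0.01, 0, 0], [-1, 0, 0.003, -0.0007, -0.01, 0, 0]],
])

```text
time: 20.42
tcp_pos: [0.6095, 0.1027, 0.1203]
eef_rot: [-3.137, 0.002, 1.359]
wrist_force: [-13.8, -0.6, 6.7]
opening: 0.458
gripper_force: 62.0
```

```bash
cat > st.py <<'E'
from fit import *
o=readout.get_obs(); a=.2115; c,s=np.cos(a),-np.sin(a); M=np.array([[c,s],[-s,c]])
print("t",o["time"],"tcp jig mm",(M@(o["tcp_pos"][:2]-[.597,.1268])*1000).round(1),"z",o["tcp_pos"][2].round(4),"F jig",(M@o["wrist_force"][:2]).round(1),o["wrist_force"][2].round(1),o["eef_rot"].round(4))
E
python3 st.py; python3 - <<'E'
from fit import *
for n in("scene","top"):
  p=get_image(n); v=[.6006,.1238,-.2078] if n=="scene" else [.596,.1273,-.2094]
  JS=np.vstack([rect(-80,100,-135,205,20,80),rect(-40,30,147,197,50)])
  v,_=efit([p],JS,v); im=np.array(p["pixels"])
  # 1-D fence search along jig x using top edges; also batten top
  a=cv2.GaussianBlur(im.astype(np.float32).mean(2),(0,0),.8); g=np.hypot(cv2.Sobel(a,-1,1,0),cv2.Sobel(a,-1,0,1))
  def sc(X): q=proj(p,place(X,v)).astype(np.float32); return cv2.remap(g,q[:,:1].copy(),q[:,1:].copy(),1).mean()
  yy=np.linspace(-110,100,60); 
  for nm,x0,z in(("fence back top",48,40),("batten R top",None,70)):
    if x0: print(n,nm,[(d,int(sc(np.c_[np.full(60,x0+d),yy,np.full(60,z)]/1000))) for d in range(-2,20)])
  print(n,v,"batten",efit([p],LE+[0,0,.02],[*(np.array([.6105,.1005])+v[:2]-[.597,.1268]),v[2]]))
w=wrist(); save(w,"pics/w5.png")
E
```

```text
t 20.425 tcp jig mm [ 17.3 -21. ] z 0.1203 F jig [-13.4  -3.5] 6.7 [-3.1375e+00  2.3000e-03  1.3590e+00]
scene fence back top [(-2, 61), (-1, 82), (0, 106), (1, 130), (2, 151), (3, 166), (4, 174), (5, 172), (6, 161), (7, 144), (8, 123), (9, 102), (10, 83), (11, 68), (12, 60), (13, 55), (14, 53), (15, 51), (16, 47), (17, 43), (18, 37), (19, 32)]
scene [ 0.60123623  0.12372517 -0.21640315] batten (array([ 0.64801952,  0.14313469, -1.14927017]), np.float64(-0.8646153211593628))
top fence back top [(-2, 48), (-1, 46), (0, 47), (1, 50), (2, 54), (3, 59), (4, 63), (5, 66), (6, 65), (7, 63), (8, 61), (9, 58), (10, 56), (11, 55), (12, 53), (13, 51), (14, 51), (15, 55), (16, 64), (17, 80), (18, 99), (19, 116)]
top [ 0.5959681   0.12761696 -0.21087564] batten (array([ 0.59568988,  0.09888615, -0.10304346]), np.float64(-0.49633434414863586))
```

View pics/w5.png

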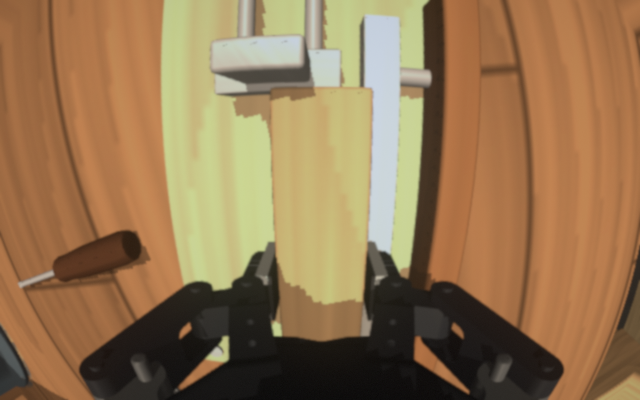

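play_rows([
  [[-1, 0, 0, -0.0005, 0, 0, 0], [-1, 0, 0, -0.0009, 0, 0, 0], [-1, 0, 0, -0.0009, 0, 0, 0]],
])

```text
time: 20.95
tcp_pos: [0.6097, 0.1027, 0.1203]
eef_rot: [-3.138, 0.003, 1.359]
wrist_force: [-11.0, -1.1, -0.1]
opening: 0.455
gripper_force: 61.1
```

```bash
python3 st.py
```

```text
t 20.95 tcp jig mm [ 17.4 -21. ] z 0.1203 F jig [-10.6  -3.4] -0.1 [-3.1383e+00  2.7000e-03  1.3589e+00]
```

```bash
cat > fe.py <<'E'
from fit import *
yy=np.linspace(-105,95,80)
for n,v in(("scene",[.6006,.1238,-.2078]),("top",[.596,.1273,-.2094])):
  p=get_image(n); live=np.array(p["pixels"]); old=cv2.cvtColor(cv2.imread(f"pics/{n}0.png"),cv2.COLOR_BGR2RGB)
  D=np.arange(-8,22,.25); R_=[]
  for im in(old,live):
    row=[]
    a=cv2.GaussianBlur(im.astype(np.float32).mean(2),(0,0),.7)
    for d in D:
      q=proj(p,place(np.c_[np.full(80,48+d),yy,np.full(80,40)]/1000,v)).astype(np.float32); row.append(cv2.remap(a,q[:,:1].copy(),q[:,1:].copy(),1).mean())
    R_.append(np.gradient(np.array(row)))
  for nm,r in zip(("rest","now"),R_):
    k=(D>-6)&(D<16); i=np.argmax(np.abs(r)*k); wd=np.abs(D-D[i])<3; print(n,nm,"edge",D[i],"centroid",round((D*np.abs(r))[wd].sum()/np.abs(r)[wd].sum(),2),round(r[i],1))
E
python3 fe.py
```

```text
scene rest edge -1.75 centroid -1.72 -2.8
scene now edge 5.5 centroid 5.47 -2.1
top rest edge -1.75 centroid -1.65 -1.4
top now edge -5.75 centroid -6.04 0.3
```

play_rows([
  [[-1, -0.0002, 0.0015, -0.0001, -0.002, 0, 0], [-1, -0.0003, 0.003, -0.0002, -0.004, 0, 0], [-1, -0.0003, 0.0045, -0.0003, -0.005, 0, 0], [-1, -0.0003, 0.0045, -0.0003, -0.005, 0, 0]],
])

```text
time: 21.55
tcp_pos: [0.6123, 0.1021, 0.1202]
eef_rot: [-3.138, 0.003, 1.359]
wrist_force: [-14.8, 0.1, 2.5]
opening: 0.45
gripper_force: 61.6
```

```bash
python3 st.py; python3 fe.py
```

```text
t 21.55 tcp jig mm [ 20.2 -21. ] z 0.1202 F jig [-14.5  -3. ] 2.5 [-3.1384e+00  2.7000e-03  1.3589e+00]
scene rest edge -1.75 centroid -1.72 -2.8
scene now edge 8.25 centroid 8.25 -2.3
top rest edge -1.75 centroid -1.65 -1.4
top now edge -5.75 centroid -5.57 0.5
```

play_rows([
  [[-1, 0, 0.0005, -0.0002, 0, 0, 0], [-1, -0.0001, 0.001, -0.0003, -0.001, 0, 0], [-1, -0.0001, 0.001, -0.0003, -0.001, 0, 0], [-1, -0.0001, 0.001, -0.0003, -0.001, 0, 0]],
])

```text
time: 22.15
tcp_pos: [0.6128, 0.102, 0.1203]
eef_rot: [-3.138, 0.003, 1.359]
wrist_force: [-15.8, 0.9, 2.2]
opening: 0.456
gripper_force: 61.5
```

```bash
python3 st.py; python3 fe.py | head -2; python3 - <<'E'
from h import *
w=wrist(); save(w,"pics/w6.png")
s=get_image("scene"); save(s,"pics/s6.png"); im=cv2.imread("pics/s6.png")[110:230,320:480]; cv2.imwrite("pics/s6c.png",cv2.resize(im,None,fx=4,fy=4,interpolation=2))
E
```

```text
t 22.15 tcp jig mm [ 20.7 -21. ] z 0.1203 F jig [-15.6  -2.5] 2.2 [-3.1385e+00  2.7000e-03  1.3589e+00]
scene rest edge -1.75 centroid -1.72 -2.8
scene now edge 9.0 centroid 8.97 -2.3
```

View pics/s6c.png

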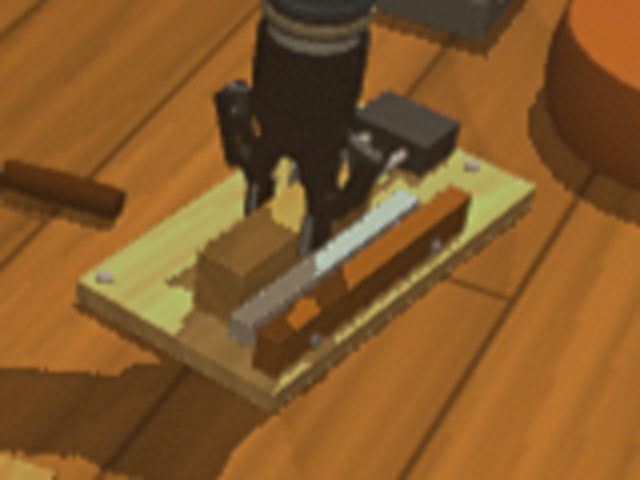

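View pics/w6.png

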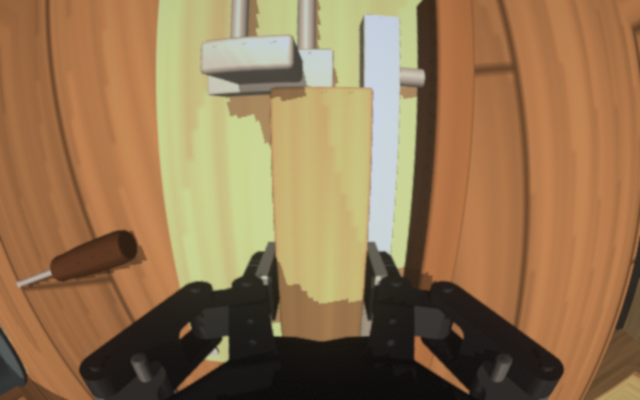

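play_rows([
  [[-1, 0, -0.0004, 0, 0, 0, 0], [-1, 0, -0.0008, 0, 0, 0, 0], [-1, 0, -0.0008, 0, 0, 0, 0], [-1, 0, -0.0008, 0, 0, 0, 0], [-1, 0, -0.0008, 0, 0, 0, 0]],
])

```text
time: 22.98
tcp_pos: [0.6127, 0.102, 0.1202]
eef_rot: [-3.14, 0.003, 1.359]
wrist_force: [-13.6, 0.6, -0.3]
opening: 0.453
gripper_force: 61.3
```

```bash
python3 st.py; python3 fe.py | head -2
```

```text
t 22.975 tcp jig mm [ 20.6 -21. ] z 0.1202 F jig [-13.4  -2.3] -0.3 [-3.1402e+00  2.6000e-03  1.3587e+00]
scene rest edge -1.75 centroid -1.72 -2.8
scene now edge 9.0 centroid 8.96 -2.3
```

```bash
python3 -c "
from cell import env; print(env.job_done())"
```

```text
the job is handed in; nothing more can be done
None
```

I pulled the stop out to its hard end and laid the longer pale batten flat on the board with its end against the stop. It is still gripped and pressing the fence in about 10.7 mm (about 10.7 N by the springs, with the wrist reading about 13 N including friction), and the job was handed in at about 23 s.

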